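# Snap the clean-out cover onto the dust box

## Robot

A 6-joint arm with a two-finger parallel gripper is mounted at the origin on the work surface. World frame = base frame: x ahead of the robot, y to its left, z up, the work surface at z = 0. Lengths are in mm, angles in rad, forces in N, time in s.
With the tool pointing down it reaches from about 400 to 925 mm from the base axis. Payload 12.5 kg.
Tool frame: the origin (TCP) lies on the front face of the gripper's body, between the roots of the fingers; the fingertips stand 78 mm ahead of it and the grasp point (between the pads) lies 59 mm ahead of it (env.nose_length is the distance from the TCP to the fingertips, in mm); z points along the fingers, y is the line along which they close (so a half turn about z gives the same grasp; the last joint's range is limited). The gripper opens to 95 mm and grips with 3 to 60 N. Pads are 20 mm wide; open, the fingers measure 119 mm over their backs; the gripper's body (75 mm by 180 mm) begins 59 mm behind the grasp point.
Start: joints at [-1.354, 0.491, 1.559, -0, 1.092, -0.106], TCP at [198.286, -592.723, 292.261] pointing down, gripper open.
Joint ranges: [-3.1, 3.1], [-0.84, 2.19], [0.05, 2.79], [-1.13, 4.28], [0.06, 2.93], [-2.69, 2.69]. Speed limits (rad/s): [2.22, 2.22, 2.79, 3.14, 3.14, 3.14].

## Interface

Orientations are given as [roll, pitch, yaw] about the fixed x, y, z axes, in that order (R = Rz(yaw) Ry(pitch) Rx(roll)).
In Python, from cell import env gives the robot as it stands.
- The arm moves only by the tool jog_arm, never from a script. Its argument "motion" is a list of rows, each a list of 7 numbers: the turn, a rotation vector about the tool's x, y, z in degrees, then the shift along the tool's x, y, z in mm, then the finger opening in mm, from 0 to 95.1. In form: [[wx, wy, wz, x, y, z, hand], ...]. A call has 1 to 10 rows; each row shifts and turns the commanded pose from where the row before left it, along the tool's axes as they then stand; what a row does not reach is not made up. A row lasts 1/8 s, in which the tool goes at most 62.5 mm and 10.7 degrees, less where a joint would pass 70% of its speed; a pose out of reach is approached as far as the arm can. A call is refused whole if a number of a shift passes 62.5 or a number of a turn 10.7, either way. A call with a gripper value outside its range is refused whole. The fingers move at their own pace and stop on an object; the grip force is fixed at half the most. Time passes only in rows, so rows that do not move let the fingers close. It gives the time, the measured TCP pose, the force, the opening and the grip force at its end, in the units of the state.
- env.state(): the state, without advancing time (a new reading comes with each control period).
- env.read_camera(name): name is "scene" or "top" or "wrist"; returns a dict with "color" (400x640x3 uint8, red, green, blue), "z_map" (400x640 float32, mm along the optical axis (not along the pixel's ray), 0 where there is no reading), "camera_matrix" (3x3 intrinsics, pixels), "world_to_cam" (4x4, takes a point from world to camera coordinates). Camera axes: x right, y up, looking along -z (the intrinsics and any distortion apply to the point x, -y, -z); pixel columns grow to the right and rows downward; lengths in mm; the calibration is good to about 2 mm. A picture is of the moment at which its call begins.
- env.job_done(): hands the job in; it is judged then, once.
Trained networks look in the newest picture that a camera, given by its name, has taken for a name from the list of things; names that differ only in an ending like _2 or _b are one class to them, and where a whole thing is asked for, a point or a joint stands for the part that bears it (a point fixed in the world has none). Each returns a list of dicts, best first, with "score" (0 to 1); they miss things now and then, are a little off and sometimes report something else, mostly with a low value. They report only what shows in the picture. A call takes as long as a camera call. They do not tell look-alikes from the thing itself.
- env.recognise(camera, thing): "location" ([column, row] in pixels, amid what is visible of it).
The state is a dict: "t": time; "joints": joint angles; "qvel": joint speeds; "tau": joint torques, N m; "eef_pos": TCP position; "tcp_rot": TCP orientation; "ft_force": force on the tool from outside, world axes, zero at the start; "moment": the same for the moment, N m; "opening": opening from 0.0 (shut) to 1.0 (fully open); "grip_force": force on a finger pad.
Only numpy, scipy, OpenCV 4.12 (cv2) and the standard library are available. Lean on these libraries where they do the work, as an engineer would, in place of code of your own. Each camera call takes 0.05 s, during which the arm holds its last target. There are 200 camera calls.

## Task

Close the mouth of the green dust box on the boot bench: take the larger of the two grey covers by its rib, set it rim down in the mouth, and press it down until both spring clips snap over its ends and it sits fully home on the rubber seal. Do not stop at the snap: keep pressing it firmly onto the seal, and finish while still holding it pressed down. Leave the smaller cover, the wax tin, the hammer and the wooden shoe last where they are.

Things in the scene. Friction and masses are not known exactly. Their poses are not given: they have to be found in the camera images.
- dust_box: Green steel box fixed to the bench, 190 (its x) x 140 (y) x 56 mm high, a short pipe stub (radius 26) on its +x end, an open mouth 94 x 60 mm in the middle of its top, long side along x. Origin: centre of its underside on the bench; z up. At each end of the mouth stands a steel clip block, 67 to 81 mm from the centre along x, 40 mm wide, its top 82 mm above the bench.
- seal: Black rubber seal, greased and slippery, 18 mm wide, around the dust box's mouth. Origin: centre of the mouth at the seal's top, 62 mm above the bench; axes as the dust box. It yields under the cover like a spring, 3 N per mm, at most 4 mm.
- mouth (a point): Centre of the mouth, fixed, 62 mm above the bench (top of the unpressed seal); axes as the dust box. Heights of the cover's origin from here: -12 mm when its ends meet the clip noses, about -15.5 mm when the clips snap (the push needed climbs to about 12 N, then suddenly drops below zero), -22 mm lying on the seal, to -26 mm pressed hard.
- clip_a (a joint): Travel (m) of the sprung, diamond-shaped steel clip nose at the mouth's +x end: 0 at rest, grows as the cover pushes it outward, about 0.0035 just before the snap, 0 again once it has snapped over the cover. At rest the two nose tips are 103 mm apart, 9.5 mm above the seal.
- clip_b (a joint): The same for the clip nose at the mouth's -x end.
- cover: Larger grey plastic cover, loose, about 90 g, lying rim down. Plate 110 (x) x 76 (y) x 6 mm; under it a skirt (rim) 22 mm deep, 89 x 53 mm, tapering to 78 x 42 at its lower edge; on top a rib to grip, 60 long (x), 14 thick (y), 26 high. Origin: centre of the skirt's lower edge; z up to the rib: plate top 28 mm, rib top 54 mm. Half a turn about z fits too.
- small_cover: The smaller grey cover, of the same form, for another machine: plate 82 x 56 mm, rib 40 x 14 mm, same heights. Does not fit this mouth. To be left alone. Origin: centre of its lower edge.
- wax_tin: Steel tin, 72 mm across, 45 mm high, to be left alone. Origin: centre of its underside.
- hammer: Hammer lying beside the dust box, about 260 mm long, to be left alone. Origin on the handle, halfway along.
- shoe_last: Wooden shoe last, about 200 mm long, 120 mm high, to be left alone. Origin: centre of its underside.
Things that resemble listed ones, but are neither listed nor needed, are in the scene too. Leave any purple or turquoise look-alike of the cover alone.

How it is judged (in metres and radians):
On the way:
1. the larger cover's rim is set in the mouth, rim down, its clips not yet snapped (z of cover in the frame of mouth between -0.015 and -0.002 m and horizontal distance between cover and mouth below 0.009 m and angle between cover's own z axis and vertical below 0.2 rad), for 0.1 s.
At the end, for the whole second after the job is handed in: The larger cover sits rim down, level (0.06 rad), within 5 mm of the mouth's centre, its origin at least 21.5 mm below the uncompressed seal's top, both clips sprung back (1.5 mm), and the robot still presses: cover and dust box push on each other with more than 4 N (its weight is about 1 N) (z of cover in the frame of mouth below -0.0215 m and horizontal distance between cover and mouth below 0.005 m and angle between cover's own z axis and vertical below 0.06 rad and angle between the x axis of cover and the x axis of dust_box, either way round below 0.12 rad and value of joint each of clip_a, clip_b below 0.0015 m and contact force between cover and dust_box above 4 N and contact force between any of the fingers, the arm and cover above 1 N and linear speed of cover below 0.02 m/s); the arm keeps its last pose, push and grip.
It fails at once if the smaller cover or another bystander is shifted by more than 30 mm (distance of any of small_cover, wax_tin, hammer, shoe_last from where it was at the start of the episode above 0.03 m).
It also fails if it takes over 48 s, if anything falls off the work surface, if the arm or the gripper's body presses on something with over 40 N, if the wrist force passes 120 N, or if a joint passes its speed limit or range.

## Working session

There is one attempt and no reset: what is moved stays moved. The work goes in short steps, Python scripts to look and compute and a tool call to move; the robot and the scene stay as the last step left them, time stands still between calls to the robot, and variables do not carry over. Pictures are saved under pics/ and viewed, at most 10 in all, crops included, and the job is handed in when it is done.

Besides the shell and the picture viewer there is one more tool, called after "Call:" as name([rows], argument=value, ...), one row to a line, values as JSON. jog_arm: Moves the arm, as the interface text tells. Its arguments: {"type":"object","properties":{"motion":{"type":"array"}},"required":["motion"]}

```bash
mkdir -p pics; cat > h.py <<'E'
import numpy as np, cv2
from cell import env
def pts(c):
    K=np.array(c["camera_matrix"]);T=np.linalg.inv(np.array(c["world_to_cam"]));d=c["z_map"].astype(float)
    v,u=np.mgrid[:d.shape[0],:d.shape[1]]
    P=np.stack([(u-K[0,2])/K[0,0]*d,-(v-K[1,2])/K[1,1]*d,-d],-1)
    return P@T[:3,:3].T+T[:3,3]
def save(c,n): cv2.imwrite("pics/"+n,c["color"][...,::-1])
E
python3 - <<'E'
from h import *
for n in("top","scene"):
    c=env.read_camera(n);save(c,n+"1.png");P=pts(c);np.save(n+"P.npy",P);np.save(n+"C.npy",c["color"])
    for t in("cover","small_cover","dust_box","seal","wax_tin","hammer","shoe_last"):
        for r in env.recognise(n,t)[:3]:
            u,v=map(int,r["location"]);print(n,t,round(r["score"],2),u,v,P[min(v,399),min(u,639)].round())
print(env.state())
E
```

```text
top cover 0.96 297 212 [454. 128.  53.]
top cover 0.96 331 242 [350.   4.  53.]
top cover 0.81 260 227 [400. 260.  29.]
top small_cover 0.58 257 177 [581. 279.  41.]
top dust_box 0.73 375 187 [ 564. -157.   -3.]
top seal 0.94 374 184 [ 573. -152.    6.]
top wax_tin 0.7 321 153 [676.  48.  46.]
top wax_tin 0.55 186 198 [492. 523.  66.]
top hammer 0.57 457 195 [ 537. -457.   17.]
top shoe_last 0.81 186 198 [492. 523.  66.]
scene cover 0.92 327 170 [362.   0.  24.]
scene cover 0.85 351 200 [472. 120.  56.]
scene cover 0.72 393 199 [422. 252.  51.]
scene small_cover 0.98 390 248 [598. 284.  51.]
scene dust_box 0.66 262 205 [ 559. -172.    3.]
scene seal 0.77 252 195 [ 562. -199.   62.]
scene wax_tin 0.94 307 252 [691.  42.  48.]
scene wax_tin 0.7 264 204 [ 555. -166.    9.]
scene hammer 0.72 190 175 [ 537. -456.   25.]
scene shoe_last 0.93 468 242 [508. 510.  64.]
scene shoe_last 0.29 259 189 [ 520. -195.   39.]
{'t': 0.8, 'joints': array([-1.35360793e+00,  4.90857459e-01,  1.55890677e+00,  1.34832728e-05,
        1.09172414e+00, -1.05589286e-01]), 'qvel': array([ 5.63615871e-05, -1.41315902e-03, -3.83209416e-04, -4.00176350e-04,
       -1.21157890e-03,  6.21819330e-04]), 'tau': array([ 4.08770924e-03, -6.12411690e+01, -2.58422881e+01,  6.93739601e-02,
        4.45302087e-02, -3.59827061e-05]), 'eef_pos': array([ 198.28115613, -592.7126699 ,  292.285049  ]), 'tcp_rot': array([ 3.14148768e+00, -9.07549616e-07,  3.22771466e-01]), 'ft_force': array([0.31798283, 0.78772079, 0.26140897]), 'moment': array([-0.02989222, -0.01909104,  0.04640497]), 'grip_force': 0.0, 'opening': 1.0008394252321875}
```

View pics/top1.png

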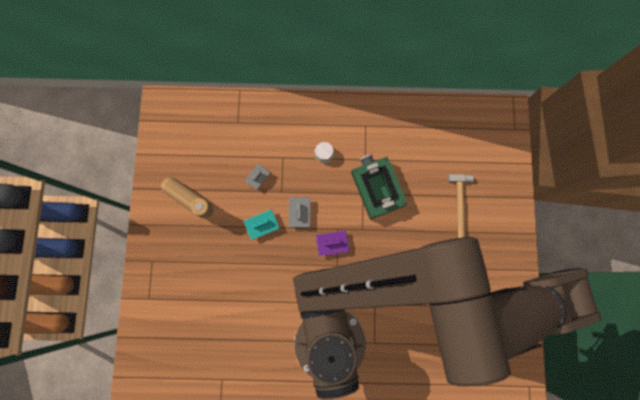

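View pics/scene1.png

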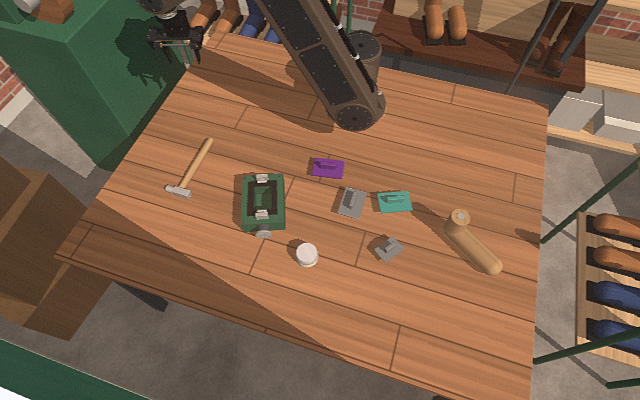

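The larger grey cover is at top (299,212), and the smaller one at (258,177). The box is at (379,187) with its stub towards (367,158). The purple (332,243) and turquoise (262,225) covers are look-alikes. Next I'll work out rough poses from depth.

```bash
python3 - <<'E'
from h import *
for n in("top","scene"):
    P=np.load(n+"P.npy");C=np.load(n+"C.npy").astype(int)
    sp=C.max(-1)-C.min(-1)
    def rect(m,l):
        X=P[m][:,:2].astype(np.float32);r=cv2.minAreaRect(X);print(n,l,len(X),np.round(r[0]),np.round(r[1]),round(r[2],1),X.mean(0).round())
    R=np.hypot(P[...,0]-460,P[...,1]-124)<75
    rect(R&(sp<30)&(P[...,2]>18)&(P[...,2]<70),"plate")
    rect(R&(sp<30)&(P[...,2]>44)&(P[...,2]<70),"rib")
    B=np.hypot(P[...,0]-565,P[...,1]+165)<150
    g=B&(C[...,1]>C[...,0]+12)&(P[...,2]>40)
    rect(g,"boxgreen"); rect(B&(P[...,2]>72),"clips")
E
```

```text
top plate 588 [457. 121.] [107.  73.] 0.3 [457. 121.]
top rib 67 [458. 123.] [59. 11.] 2.3 [458. 123.]
top boxgreen 990 [ 557. -163.] [195. 142.] 22.4 [ 548. -160.]
top clips 139 [ 554. -163.] [163.  41.] 21.6 [ 553. -164.]
scene plate 592 [463. 123.] [111.  73.] 0.8 [466. 123.]
scene rib 69 [463. 124.] [60. 14.] 0.6 [465. 125.]
scene boxgreen 925 [ 557. -164.] [195. 140.] 22.6 [ 572. -153.]
scene clips 150 [ 558. -163.] [163.  38.] 23.0 [ 563. -161.]
```

Call:
jog_arm([
  [0, 0, 0, 47.7, -29.4, 0, 60],
  [0, 0, 0, 47.7, -29.4, 0, 60],
  [0, 0, 0, 47.7, -29.4, 0, 60],
  [0, 0, 0, 47.7, -29.4, 0, 60],
  [0, 0, 0, 47.7, -29.4, 0, 60],
  [0, 0, 0, 47.7, -29.4, 0, 60],
  [0, 0, 0, 47.7, -29.4, 0, 60],
  [0, 0, 0, 47.7, -29.4, 0, 60],
  [0, 0, 0, 47.7, -29.4, 0, 60],
  [0, 0, -3.9, 47.7, -29.4, 0, 60],
])

```text
t: 2.05
eef_pos: [558.4, -161.0, 292.4]
tcp_rot: [3.141, -0.0, 0.392]
ft_force: [1.0, -0.6, -0.1]
opening: 0.633
grip_force: 0.0
```

```bash
python3 - <<'E'
from h import *
c=env.read_camera("wrist");save(c,"w1.png");P=pts(c);np.save("wP.npy",P);np.save("wC.npy",c["color"])
s=env.state();print(s["t"],s["eef_pos"],s["tcp_rot"],s["joints"])
print(env.recognise("wrist","dust_box")[:1],env.recognise("wrist","seal")[:1])
C=c["color"].astype(int)
B=np.hypot(P[...,0]-557,P[...,1]+163)<150
for l,m in(("clips",B&(P[...,2]>74)&(P[...,2]<95)),("green",B&(C[...,1]>C[...,0]+12)&(P[...,2]>45)&(P[...,2]<70)),("seal",B&(C.max(-1)<60)&(P[...,2]>55)&(P[...,2]<70))):
    X=P[m][:,:2].astype(np.float32);print(l,len(X),cv2.minAreaRect(X) if len(X) else 0,P[m].mean(0))
E
```

```text
2.1 [ 561.35762412 -156.84568313  292.34621079] [-3.14144056e+00 -2.03368007e-03  3.98683685e-01] [-0.38628035  0.43040663  1.66561656  0.00178707  1.04423901  0.78493505]
[{'location': [319.1, 156.5], 'score': 0.63}] [{'location': [290.9, 179.2], 'score': 0.77}]
clips 1679 ((562.7846069335938, -163.717529296875), (150.406982421875, 39.01872253417969), 22.442188262939453) [ 584.87128374 -154.60344792   79.11023649]
green 10466 ((563.8856201171875, -163.8685302734375), (176.4599151611328, 139.15594482421875), 22.44871711730957) [ 582.5314877  -154.63444945   55.87648617]
seal 109 ((566.0228881835938, -180.7305908203125), (123.00384521484375, 52.38483810424805), 3.321474552154541) [ 605.25545247 -170.76499673   61.76201046]
```

View pics/w1.png

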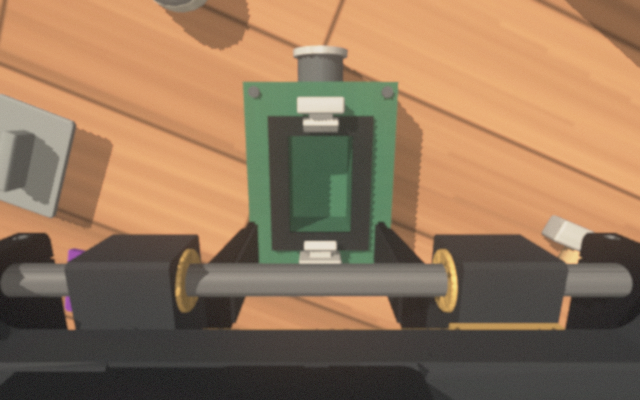

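The box is seen from above with its mouth at about (320,183) and the near end hidden behind the gripper. Using the known sizes, the mouth centre is about (557.5,-166) with yaw 22.45°. Next is the cover.

Call:
jog_arm([
  [0, 0, 0, -3.6, -52, 0, 60],
  [0, 0, 0, -3.6, -52, 0, 60],
  [0, 0, 0, -3.6, -52, 0, 60],
  [0, 0, 0, -3.6, -52, 0, 60],
  [0, 0, 0, -3.6, -52, 0, 60],
  [0, 0, 0, -3.6, -52, 0, 60],
  [0, 0, 7.6, 0, 0, 20, 60],
  [0, 0, 7.6, 0, 0, 20, 60],
  [0, 0, 7.6, 0, 0, 20, 60],
  [0, 0, 0, 0, 0, 0, 60],
])

```text
t: 3.45
eef_pos: [418.1, 116.8, 231.5]
tcp_rot: [3.141, 0.002, -0.008]
ft_force: [0.1, -0.1, 0.2]
opening: 0.63
grip_force: 0.0
```

Call:
jog_arm([
  [0, 0, 0, 0, 0, 0, 60],
])

```text
t: 3.58
eef_pos: [418.8, 117.2, 232.8]
tcp_rot: [3.142, -0.001, -0.005]
ft_force: [-0.5, 0.0, 0.1]
opening: 0.631
grip_force: 0.0
```

```bash
python3 - <<'E'
from h import *
c=env.read_camera("wrist");save(c,"w2.png");P=pts(c);C=c["color"].astype(int);sp=C.max(-1)-C.min(-1)
s=env.state();print(s["t"],s["eef_pos"],s["tcp_rot"])
print(env.recognise("wrist","cover")[:2])
R=np.hypot(P[...,0]-460,P[...,1]-122)<80
for l,m in(("plate",R&(sp<40)&(P[...,2]>22)&(P[...,2]<34)),("all",R&(sp<40)&(P[...,2]>22)&(P[...,2]<60)),("rib",R&(P[...,2]>50)&(P[...,2]<60))):
    X=P[m][:,:2].astype(np.float32);print(l,len(X),cv2.minAreaRect(X) if len(X) else 0,P[m].mean(0))
E
```

```text
3.625 [418.82687055 117.30039796 232.95913186] [-3.14158980e+00 -1.12731004e-03 -5.43893018e-03]
[{'location': [445.6, 226.8], 'score': 0.92}, {'location': [162.2, 190.7], 'score': 0.9}]
plate 10105 ((461.693115234375, 121.33322143554688), (109.0617446899414, 75.63939666748047), 0.5708116292953491) [464.69554677 121.00464657  27.83181597]
all 11479 ((461.693115234375, 121.33322143554688), (109.0617446899414, 75.63939666748047), 0.5708116292953491) [464.49315003 121.06739752  30.89316478]
rib 1370 ((461.94134521484375, 121.6942138671875), (13.961841583251953, 59.68732833862305), 89.84243774414062) [463.03661714 121.52892608  53.41826128]
```

View pics/w2.png

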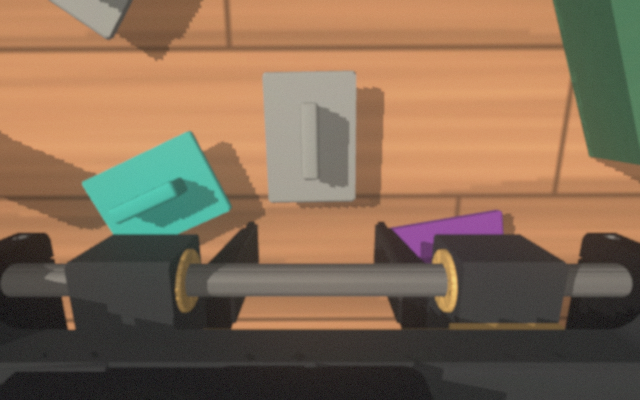

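The cover is at about (310,135) in the wrist view, at world (461.8,121.5) with yaw about 0.3°. I'll descend over the rib and grip it.

Call:
jog_arm([
  [0, 0, -0.6, 43, -4.2, 0, 60],
  [0, 0, 0, 0, 0, 40, 60],
  [0, 0, 0, 0, 0, 40, 60],
  [0, 0, 0, 0, 0, 30, 60],
  [0, 0, 0, 0, 0, 13, 60],
  [0, 0, 0, 0, 0, 0, 60],
  [0, 0, 0, 0, 0, 0, 60],
])

```text
t: 4.55
eef_pos: [462.1, 121.6, 110.3]
tcp_rot: [-3.141, -0.002, 0.004]
ft_force: [-0.4, 0.3, 0.3]
opening: 0.635
grip_force: 0.0
```

Call:
jog_arm([
  [0, 0, 0, 0, 0, 2.5, 60],
  [0, 0, 0, 0, 0, 0, 60],
  [0, 0, 0, 0, 0, 0, 5],
  [0, 0, 0, 0, 0, 0, 5],
  [0, 0, 0, 0, 0, 0, 5],
  [0, 0, 0, 0, 0, 0, 5],
  [0, 0, 0, 0, 0, 0, 5],
  [0, 0, 0, 0, 0, 0, 5],
])

```text
t: 5.55
eef_pos: [461.6, 121.5, 106.7]
tcp_rot: [3.141, 0.0, 0.003]
ft_force: [0.2, 0.0, -0.6]
opening: 0.145
grip_force: 30.0
```

Call:
jog_arm([
  [0, 0, 0, 0, 0, -20, 5],
  [0, 0, 0, 0, 0, -40, 5],
  [0, 0, 0, 0, 0, -45, 5],
  [0, 0, 0, 0, 0, -45, 5],
  [0, 0, 0, 6.2, 52.3, 0, 5],
  [0, 0, 0, 6.2, 52.3, 0, 5],
  [0, 0, 0, 6.2, 52.3, 0, 5],
  [0, 0, 0, 6.2, 52.3, 0, 5],
  [0, 0, 0, 6.2, 52.3, 0, 5],
  [0, 0, 0, 0, 52.5, 0, 5],
])

```text
t: 6.8
eef_pos: [493.6, -194.1, 256.6]
tcp_rot: [-3.142, 0.0, 0.003]
ft_force: [0.7, -0.7, -1.1]
opening: 0.147
grip_force: 30.0
```

Call:
jog_arm([
  [0, 0, -7.4, 0, 0, 0, 5],
  [0, 0, -7.4, 0, 0, 0, 5],
  [0, 0, -7.4, 0, 0, 0, 5],
  [0, 0, 0, 0, 0, 0, 5],
  [0, 0, 0, 0, 0, 0, 5],
  [0, 0, 0, 0, 0, 0, 5],
])

```text
t: 7.55
eef_pos: [493.6, -192.3, 256.7]
tcp_rot: [3.142, 0.0, 0.389]
ft_force: [0.2, 0.1, -1.0]
opening: 0.144
grip_force: 30.0
```

```bash
python3 - <<'E'
from h import *
c=env.read_camera("wrist");save(c,"w3.png");P=pts(c);C=c["color"].astype(int)
s=env.state();print(s["t"],s["eef_pos"],s["tcp_rot"],s["opening"],s["ft_force"])
B=np.hypot(P[...,0]-557,P[...,1]+165)<150
a=np.radians(22.45);ax=np.array([np.cos(a),np.sin(a)]);ay=np.array([-ax[1],ax[0]])
for l,m in(("clips",B&(P[...,2]>79)&(P[...,2]<90)),("green",B&(C[...,1]>C[...,0]+12)&(P[...,2]>45)&(P[...,2]<66))):
    X=P[m][:,:2].astype(np.float32);D=X-np.array([557.5,-166]);print(l,len(X),cv2.minAreaRect(X),np.percentile(D@ax,[.5,99.5]),np.percentile(D@ay,[.5,99.5]))
# held cover seen
m=(P[...,2]>160)&(P[...,2]<190)
X=P[m];print("held",len(X),cv2.minAreaRect(X[:,:2].astype(np.float32)) if len(X) else 0, X.mean(0))
E
```

```text
7.6 [ 493.64517233 -192.30606858  256.71975832] [3.14152436e+00 3.64145796e-05 3.89722523e-01] 0.14420811306758066 [0.45891861 0.36490978 0.05084934]
clips 509 ((621.4959106445312, -139.4379425048828), (5.572479248046875, 39.90679168701172), 22.032339096069336) [66.5894761  71.92515889] [-19.77713993  19.97808782]
green 9517 ((550.5970458984375, -169.20156860351562), (173.88906860351562, 139.7967071533203), 22.221988677978516) [-89.12967228  78.87635007] [-69.65057385  68.81187628]
held 14112 ((495.25653076171875, -191.9052276611328), (107.38035583496094, 76.40885925292969), 22.262773513793945) [ 521.11651663 -181.48120492  177.99013125]
```

View pics/w3.png

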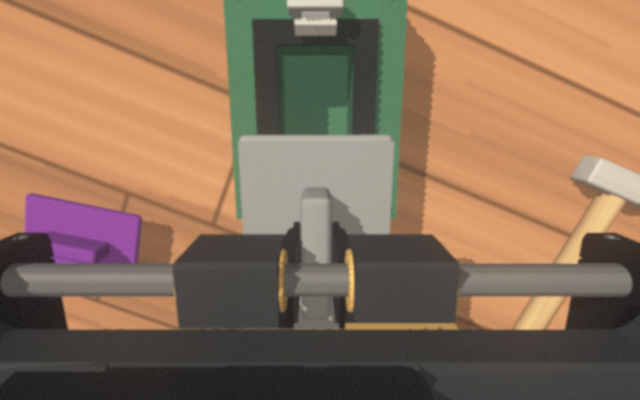

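The wrist view shows the held cover (315,180) straight on the tool and lined up with the mouth at (315,90). The far clip confirms a mouth centre of about (557.3,-166). The remaining shift is +68.5 along tool x.

Call:
jog_arm([
  [0, 0, 0, 34.3, 0, 0, 5],
  [0, 0, 0, 34.2, -0.3, 0, 5],
  [0, 0, 0, 0, 0, 0, 5],
  [0, 0, 0, 0, 0, 25, 5],
  [0, 0, 0, 0, 0, 25, 5],
  [0, 0, 0, 0, 0, 20, 5],
  [0, 0, 0, 0, 0, 10, 5],
  [0, 0, 0, 0, 0, 0, 5],
  [0, 0, 0, 0, 0, 0, 5],
])

```text
t: 8.72
eef_pos: [557.0, -166.2, 177.5]
tcp_rot: [3.141, -0.001, 0.391]
ft_force: [-0.1, 0.0, -0.5]
opening: 0.14
grip_force: 30.0
```

Call:
jog_arm([
  [0, 0, 0, 0, 0, 4, 5],
  [0, 0, 0, 0, 0, 4, 5],
  [0, 0, 0, 0, 0, 4, 5],
  [0, 0, 0, 0, 0, 3, 5],
  [0, 0, 0, 0, 0, 0, 5],
  [0, 0, 0, 0, 0, 0, 5],
  [0, 0, 0, 0, 0, 0, 5],
])

```text
t: 9.6
eef_pos: [556.9, -166.0, 161.9]
tcp_rot: [3.141, -0.0, 0.391]
ft_force: [0.6, -0.2, -0.2]
opening: 0.152
grip_force: 30.0
```

Call:
jog_arm([
  [0, 0, 0, 0, 0, 1.5, 5],
  [0, 0, 0, 0, 0, 1.5, 5],
  [0, 0, 0, 0, 0, 1.5, 5],
  [0, 0, 0, 0, 0, 1.5, 5],
  [0, 0, 0, 0, 0, 1, 5],
  [0, 0, 0, 0, 0, 0, 5],
  [0, 0, 0, 0, 0, 0, 5],
])

```text
t: 10.48
eef_pos: [557.4, -166.2, 155.7]
tcp_rot: [3.14, -0.002, 0.391]
ft_force: [-0.5, -0.3, 8.8]
opening: 0.144
grip_force: 30.0
```

Call:
jog_arm([
  [0, 0, 0, 0, 0, 1.5, 5],
  [0, 0, 0, 0, 0, 1.5, 5],
  [0, 0, 0, 0, 0, 1.5, 5],
  [0, 0, 0, 0, 0, 1.5, 5],
  [0, 0, 0, 0, 0, 0, 5],
  [0, 0, 0, 0, 0, 0, 5],
])

```text
t: 11.22
eef_pos: [556.9, -165.9, 148.5]
tcp_rot: [-3.141, 0.0, 0.391]
ft_force: [1.1, 0.5, -4.1]
opening: 0.149
grip_force: 30.0
```

Call:
jog_arm([
  [0, 0, 0, 0, 0, 1.5, 5],
  [0, 0, 0, 0, 0, 1.5, 5],
  [0, 0, 0, 0, 0, 1.5, 5],
  [0, 0, 0, 0, 0, 1, 5],
  [0, 0, 0, 0, 0, 0, 5],
  [0, 0, 0, 0, 0, 0, 5],
  [0, 0, 0, 0, 0, 0, 5],
])

```text
t: 12.1
eef_pos: [556.8, -166.0, 143.8]
tcp_rot: [3.141, -0.0, 0.391]
ft_force: [-2.5, -0.2, 7.4]
opening: 0.146
grip_force: 30.0
```

Call:
jog_arm([
  [0, 0, 0, 0, 0, 1, 5],
  [0, 0, 0, 0, 0, 1, 5],
  [0, 0, 0, 0, 0, 0, 5],
  [0, 0, 0, 0, 0, 0, 5],
  [0, 0, 0, 0, 0, 0, 5],
])

```text
t: 12.72
eef_pos: [556.8, -166.0, 142.7]
tcp_rot: [3.141, -0.001, 0.391]
ft_force: [-5.4, 1.1, 17.1]
opening: 0.147
grip_force: 30.0
```

```bash
python3 - <<'E'
from h import *
c=env.read_camera("wrist");save(c,"w4.png");P=pts(c);s=env.state();print(s["eef_pos"],s["ft_force"],s["moment"])
m=(P[...,2]>58)&(P[...,2]<72)&(np.hypot(P[...,0]-557,P[...,1]+166)<38)
X=P[m];X=X[abs(X[:,2]-np.median(X[:,2]))<3];A=np.c_[X[:,:2]-[557,-166],np.ones(len(X))];print("plate z tilt",len(X),np.linalg.lstsq(A,X[:,2],rcond=None)[0])
E
```

```text
[ 556.8520774  -166.00843395  142.65393439] [-5.51198986  2.22431811 16.74871704] [ 0.30163227  0.98838433 -0.0207728 ]
plate z tilt 5535 [-5.48586789e-04 -1.98456642e-04  6.39123311e+01]
```

View pics/w4.png

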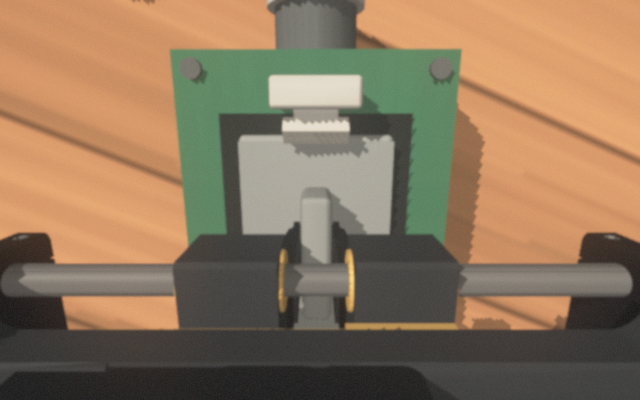

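The cover sits level with its plate top at 63.9 mm, which puts its origin at about -26. The far clip nose (316,130) is over the cover's end, and the tool presses with 17 N. I'm handing the job in.

```bash
python3 -c "
from cell import env
print(env.job_done())"
```

```text
the job is handed in; nothing more can be done
None
```

The larger cover is pressed fully home in the dust box, still held down with about 17 N and level at about -26 mm; the far clip is visibly over its end, while the near clip is out of view and judged snapped from the force drop and the level seating.

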